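Seat a stage insert ring in its recess and clip it

ROBOT

A 6-joint arm with a two-finger parallel gripper is mounted at the origin on a cart in front of the work surface, level with it; the furniture and walls round the work are solid. World frame = base frame: x ahead of the robot, y to its left, z up, the work surface at z = 0. Lengths are in m, angles in rad, forces in N, time in s.
With the tool pointing down it reaches from about 0.275 to 0.75 m from the base axis. Payload 10.2 kg.
Tool frame: the origin (TCP) lies midway between the tips of the shut fingers; the grasp point (between the pads) lies 19 mm behind it (env.hold_point_z is the distance from the TCP to the grasp point, in m); x points along the fingers, z is the direction in which the jaws open and shut, and the axes are right-handed (so a half turn about x gives the same grasp; the last joint's range is limited). The gripper opens to 85 mm and grips with 20 to 120 N. Pads are 22 mm wide; open, the fingers measure 114 mm over their backs; the gripper's body (76 mm by 85 mm) begins 54 mm behind the grasp point. The pads swing forward as they close: fully open they stand 13 mm farther back than shut.
Start: joints at [-1.495, 0.313, 1.498, -0, 1.331, -0.223], TCP at [0.155, -0.502, 0.195] pointing down, gripper open.
Joint ranges: [-2.94, 2.94], [-0.97, 2.17], [0.19, 2.56], [-1.23, 4.37], [0.02, 3.11], [-2.88, 2.88]. Speed limits (rad/s): [2.39, 2.39, 3.01, 3.14, 3.14, 3.14].

INTERFACE

Orientations are given as a unit quaternion [x, y, z, w].
In Python, from bench import env, kinematics, monitor, eyes, job gives the robot as it stands. The module is installed in compiled form; this text tells all that it offers. Calls block until the motion is done:
- env.reach(position, orientation): joint-space move of the TCP to a pose.
- env.movel(position, velocity=0.15, frame=None, guard=None): straight line of the TCP; frame=None keeps the orientation; velocity is the mean speed in m/s. With guard (N) it stops when the force on the tool has changed by that much, and returns True; else False.
- env.set_joints(angles): joint-space move.
- env.release() and env.close_gripper(effort=None): open the fingers fully, or close them until they stop; effort is the grip in N (None keeps the last).
- env.hold(seconds).
- kinematics.ik(position, orientation): joint angles nearest the present ones, or None.
- monitor.sense(): the state.
- eyes.grab_frame(name): name is "scene" or "top" or "wrist"; returns a dict with "frame" (420x560x3 uint8, red, green, blue), "mtx" (3x3 intrinsics, pixels), "view" (4x4, takes a point from world to camera coordinates). Camera axes: x right, y down, z forward; pixel columns grow to the right and rows downward; lengths in m; the calibration is good to about 2 mm. A picture is of the moment at which its call begins. There is no depth.
A pose or a line that the arm cannot do raises env.MotionError and nothing moves.
- job.hand_in(): hands the job in, once; it reports no verdict.
The state is a dict: "clock": time; "joints": joint angles; "qvel": joint speeds; "joint_efforts": joint torques, N m; "position": TCP position; "ee_rot": TCP orientation; "contact_force": force on the tool from outside, world axes, zero at the start; "ft_torque": the same for the moment, N m; "finger_gap": opening from 0.0 (shut) to 1.0 (fully open).
Only numpy, scipy, OpenCV 4.12 (cv2) and the standard library are available. Lean on these libraries where they do the work, as an engineer would, in place of code of your own. Each camera call takes 0.05 s, during which the arm holds its last target.

TASK

Slide the brass insert ring across the grey stage plate, without lifting it off the plate, until it drops into the round recess and lies flat on the bottom; be gentle, and feel for the drop, because the plate is not exactly centred on its base. Then swing the retaining clip by its red post all the way round over the ring, and leave the timer, the stopper and the petri dish where they stand.

Things in the scene. Friction and masses are not known exactly. Their poses are not given: they have to be found in the camera images.
- stage_base: Fixed aluminium base plate, 170 mm (its x) by 380 mm (its y), 10 mm thick; origin at the centre of its underside, z up. On it is screwed a grey top plate, 125 (x) by 272 mm (y), upper face 24 mm above the origin, with one round recess near the base's -y end. The top plate, recess included, sits up to 12 mm off in x and 20 mm in y, an unmeasured shift without turn.
- recess_nominal (a point): Point fixed to stage_base at x = 0, y = -55 mm, z = 24 mm of its frame, with the same axes: where the recess centre would be if the top plate were not shifted; the true centre is up to 12 mm off in x and 20 mm in y. The recess is 103 mm across and 4 mm deep (floor 20 mm above the stage_base origin). The grey plate reaches from 58 mm (-y) to 214 mm (+y) of the recess centre.
- ring: Loose flat brass ring, outside diameter 100 mm, hole 50 mm, 10 mm thick, 0.16 to 0.26 kg; origin at the centre of its underside, z its axis. Starts on the grey plate (origin 24 mm above the stage_base origin) at the end away from the recess; seated, 20 mm, with 1.5 mm play all round. Shut fingertips in its hole drag it with 1 to 4 N. Half in, it hangs tilted, low towards the recess centre.
- clip (a joint): Angle of the retaining clip about a vertical pivot at x = 0, y = -165 mm of stage_base. 0: points along the base's -x (open); grows clockwise seen from above to a stop at 1.57, along the base's +y, over the ring (closed). Starts at 0 to 0.2; light friction, stays put. Steel bar 16 mm wide, 6 thick, reaching 90 mm; underside 32 mm above the stage_base origin: 2 mm over a seated ring.
- clip_post (a point): Centre of the top of the clip's red upright post, 14 mm diameter, 30 mm tall, 45 mm from the pivot; this point is 68 mm above the stage_base origin, the post's foot 38 mm. It swings with 1 to 2 N.
- timer: Bystander: white lab timer, 70 x 62 x 18 mm, lying flat; origin at the centre of its underside.
- stopper: Bystander: green rubber stopper, 33 mm across, 27 mm tall; origin at the centre of its underside.
- petri_dish: Bystander: closed clear petri dish, 69 mm across, 16 mm tall; origin at the centre of its underside.

How it is judged:
By the outcome, as a careful person would: the job done as asked, in the order asked, and still so for the second after the job is handed in, with the robot touching nothing.
It also fails if it takes over 64 s, if anything falls off the work surface, if the arm or the gripper's body presses on something with over 40 N, if the wrist force passes 120 N, or if a joint passes its speed limit or range.

## Working session

There is one attempt and no reset: what is moved stays moved. The work goes in short steps, each a Python script; the robot and the scene stay as the last script left them, time stands still between calls to the robot, and variables do not carry over. Pictures are saved under pics/ and viewed, and the job is handed in when it is done.

```bash
mkdir -p pics; python3 - <<'E'
from bench import env, monitor, eyes
import cv2
for n in ("scene","top","wrist"):
    d=eyes.grab_frame(n); cv2.imwrite(f"pics/{n}0.png",d["frame"][:,:,::-1]); print(n,d["mtx"].round(1).tolist(),d["view"].round(4).tolist())
print(monitor.sense(), env.hold_point_z)
E
```

```text
scene [[536.4, 0.0, 284.1], [0.0, 536.4, 211.3], [0.0, 0.0, 1.0]] [[0.884, -0.4673, 0.0108, -0.5175], [-0.3482, -0.6738, -0.6518, 0.3075], [0.3118, 0.5724, -0.7583, 0.8746], [0.0, 0.0, 0.0, 1.0]]
top [[461.8, 0.0, 286.6], [0.0, 461.8, 204.3], [0.0, 0.0, 1.0]] [[0.0168, -0.9998, 0.0136, 0.037], [-0.9894, -0.0186, -0.1438, 0.6058], [0.144, -0.011, -0.9895, 0.9661], [0.0, 0.0, 0.0, 1.0]]
wrist [[366.0, 0.0, 281.3], [0.0, 366.0, 212.4], [0.0, 0.0, 1.0]] [[0.2943, -0.9557, -0.0009, -0.525], [-0.9138, -0.2817, 0.2925, -0.038], [-0.2798, -0.0853, -0.9563, 0.3787], [0.0, 0.0, 0.0, 1.0]]
{'clock': 0.15, 'joints': array([-1.49539584e+00,  3.13334339e-01,  1.49823415e+00,  2.02449367e-06,
        1.33101089e+00, -2.23406630e-01]), 'qvel': array([-6.35128956e-04, -3.46317170e-03, -1.27706051e-03, -8.57067617e-04,
        6.65394154e-04, -6.57221323e-07]), 'joint_efforts': array([ 5.54187154e-04, -4.12367642e+01, -2.59797084e+01, -2.20848674e-04,
        3.26472247e-03, -1.56384499e-05]), 'position': array([ 0.15451826, -0.50151508,  0.19487067]), 'ee_rot': array([ 0.42027062,  0.56908127, -0.41974122,  0.56862679]), 'contact_force': array([ 0.19165771, -0.2814189 ,  0.67178622]), 'ft_torque': array([-0.00179862,  0.05709868,  0.03070597]), 'finger_gap': 0.99611350259338} 0.0187
```

View pics/top0.png

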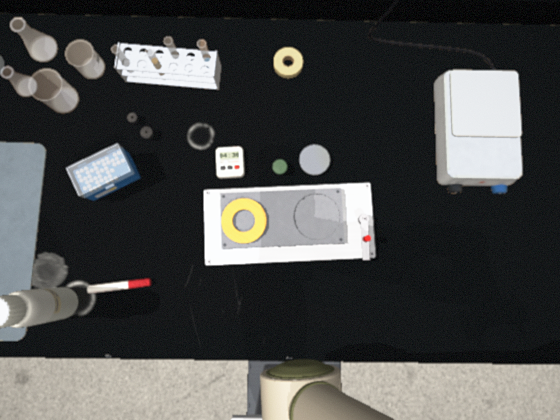

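View pics/scene0.png

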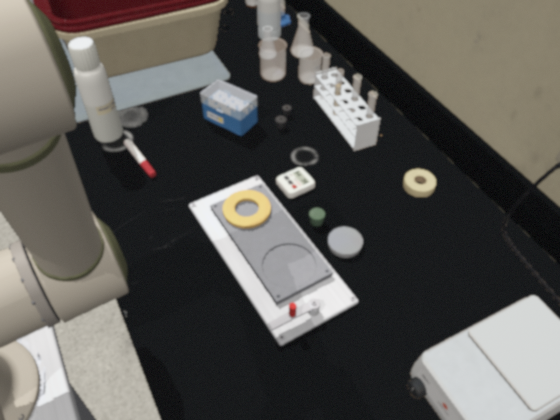

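The top view shows the base plate spanning px (204,185)-(374,262). The ring is near (244,220), the recess near (319,217) and the red post near (367,239). Next I'll enlarge that area to measure it.

```bash
python3 - <<'E'
import cv2
t=cv2.imread("pics/top0.png")
c=t[135:275,195:385]; cv2.imwrite("pics/topcrop.png",cv2.resize(c,None,fx=4,fy=4,interpolation=cv2.INTER_CUBIC))
s=cv2.imread("pics/scene0.png")[170:345,180:370]; cv2.imwrite("pics/scenecrop.png",cv2.resize(s,None,fx=3.4,fy=3.4,interpolation=cv2.INTER_CUBIC))
E
```

```text
(no output)
```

View pics/topcrop.png

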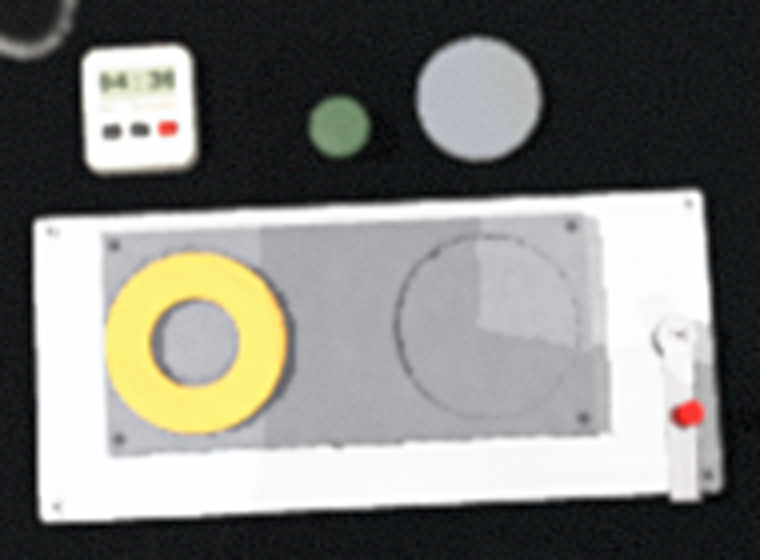

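View pics/scenecrop.png

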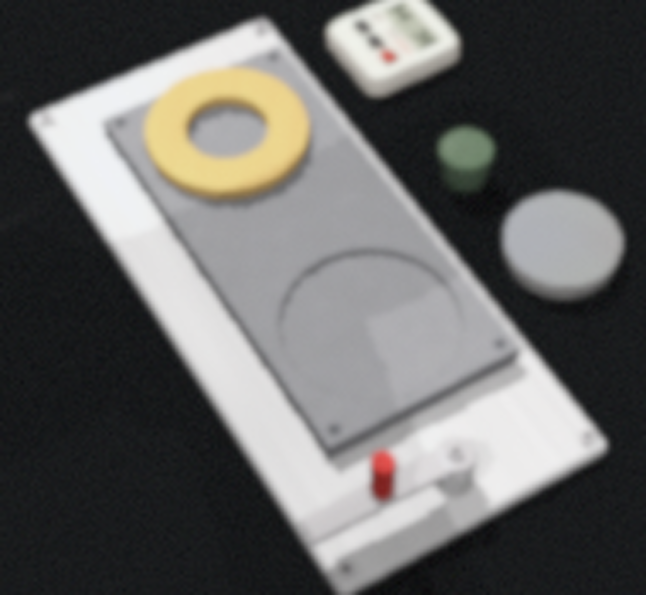

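```bash
cat > h.py <<'E'
import numpy as np, cv2
from bench import env, kinematics, monitor, eyes, job
from scipy.spatial.transform import Rotation as R
def ray(d,u,v,z):
    V=d["view"];Rm=V[:3,:3];c=-Rm.T@V[:3,3]
    r=Rm.T@np.linalg.solve(d["mtx"],[u,v,1.]); return c+r*(z-c[2])/r[2]
def proj(d,P):
    P=np.atleast_2d(P);C=P@d["view"][:3,:3].T+d["view"][:3,3];q=C@d["mtx"].T;return q[:,:2]/q[:,2:]
def st():
    s=monitor.sense();print("t%.2f"%s["clock"],"pos",s["position"].round(4),"F",s["contact_force"].round(2),"gap%.3f"%s["finger_gap"]);return s
E
python3 - <<'E'
from h import *
d=eyes.grab_frame("top"); s=eyes.grab_frame("scene")
f=d["frame"].astype(int)
T=lambda cx,cy:(195+(cx+.5)/4-.5,135+(cy+.5)/4-.5)
S=lambda cx,cy:(180+(cx+.5)/3.4-.5,170+(cy+.5)/3.4-.5)
def g(D,M,pts,z): return np.array([ray(D,*M(*p),z) for p in pts])[:,:2].round(4)
B=g(d,T,[(33,218),(703,190),(722,490),(40,522)],.010);print("base top",B.tolist(),B.mean(0),[np.linalg.norm(B[i]-B[(i+1)%4]).round(4) for i in range(4)])
B2=g(s,S,[(30,118),(265,15),(608,445),(350,598)],.010);print("base scene",B2.tolist(),B2.mean(0),[np.linalg.norm(B2[i]-B2[(i+1)%4]).round(4) for i in range(4)])
print("screws",g(d,T,[(113,245),(572,226),(584,418),(120,440)],.024).tolist())
print("screws sc",g(s,S,[(120,122),(275,57),(501,344),(334,430)],.024).tolist())
print("recess L R T B",g(d,T,[(395,326),(580,326),(488,234),(488,418)],.024).tolist())
# ring yellow mask
m=((f[...,0]>200)&(f[...,1]>170)&(f[...,2]<150)).astype(np.uint8)
m[:180]=0
c,_=cv2.findContours(m,cv2.RETR_EXTERNAL,cv2.CHAIN_APPROX_NONE);k=max(c,key=cv2.contourArea)
e=cv2.fitEllipse(k);print("ring",e,ray(d,*e[0],.034))
g=s["frame"].astype(int);m=((g[...,0]>150)&(g[...,2]<130)&(g[...,1]>120)).astype(np.uint8)
m[:180]=0;m[240:]=0
c,_=cv2.findContours(m,cv2.RETR_EXTERNAL,cv2.CHAIN_APPROX_NONE);k=max(c,key=cv2.contourArea)
e=cv2.fitEllipse(k);print("ring sc",e,ray(s,*e[0],.034))
print("pivot top",ray(d,*T(679,336),.04),"post top",ray(d,*T(690,412),.068),"tip",ray(d,*T(684,500),.038))
print("pivot sc",ray(s,*S(457,455),.04),"post sc",ray(s,*S(382,457),.068))
E
```

```text
base top [[0.6409, 0.2377], [0.6645, -0.1428], [0.4945, -0.1518], [0.4704, 0.2265]] [0.567575 0.0424  ] [np.float64(0.3812), np.float64(0.1702), np.float64(0.3791), np.float64(0.1709)]
base scene [[0.4733, 0.2242], [0.6438, 0.2381], [0.6657, -0.1425], [0.4991, -0.1575]] [0.570475 0.040575] [np.float64(0.1711), np.float64(0.3812), np.float64(0.1673), np.float64(0.3826)]
screws [[0.6241, 0.1901], [0.6397, -0.0663], [0.5323, -0.073], [0.5157, 0.1823]]
screws sc [[0.5182, 0.1833], [0.6273, 0.1889], [0.6422, -0.0664], [0.5337, -0.0729]]
recess L R T B [[0.5815, 0.0321], [0.5834, -0.0708], [0.6343, -0.0192], [0.5313, -0.0199]]
ring ((243.3703155517578, 220.28079223632812), (43.83702087402344, 44.678321838378906), 178.76553344726562) [0.56909282 0.14195022 0.034     ]
ring sc ((246.893310546875, 208.58033752441406), (34.07670974731445, 47.33444595336914), 78.88521575927734) [0.57065991 0.13695609 0.034     ]
pivot top [ 0.57692651 -0.1230069   0.04      ] post top [ 0.53330434 -0.12345615  0.068     ] tip [ 0.48784865 -0.12541636  0.038     ]
pivot sc [ 0.57920624 -0.12475045  0.04      ] post sc [ 0.53533747 -0.12213986  0.068     ]
```

Both cameras agree and the sizes match: the base measures 170 x 380 and the recess about 103.

| Point | Measured position |
|---|---|
| Base yaw | ≈ +0.064 |
| Recess centre | ≈ (0.583, -0.0195) |
| Ring | ≈ (0.570, 0.1405) |
| Clip pivot | ≈ (0.578, -0.124) |
| Clip angle | ≈ 0.09 |

I'll shut the fingers, go above the ring hole and check with another picture.

```bash
cat >> h.py <<'E'
def quat(psi):
    x=np.array([0,0,-1.]);z=np.array([np.cos(psi),np.sin(psi),0]);y=np.cross(z,x)
    return R.from_matrix(np.c_[x,y,z]).as_quat()
YAW=0.0636
REC=np.array([.583,-.0195]);PIV=np.array([.5785,-.1238])
ax=np.array([np.cos(YAW),np.sin(YAW)]);ay=np.array([-np.sin(YAW),np.cos(YAW)])
E
python3 - <<'E'
from h import *
s=monitor.sense();print(R.from_quat(s["ee_rot"]).as_matrix().round(3))
for psi in (np.pi/2+YAW,-np.pi/2+YAW,YAW,np.pi+YAW):
    for p in ([.57,.14,.1],[.583,-.02,.03],[.535,-.15,.06],[.555,-.08,.05]):
        q=kinematics.ik(p,quat(psi)); print(round(psi,2),p,None if q is None else np.round(q,2))
env.close_gripper(30)
env.reach([.5695,.1415,.11],quat(np.pi/2+YAW) if kinematics.ik([.57,.14,.1],quat(np.pi/2+YAW)) is not None else quat(-np.pi/2+YAW))
st()
for n in("wrist","top"):
    d=eyes.grab_frame(n);cv2.imwrite(f"pics/{n}1.png",d["frame"][:,:,::-1])
d=eyes.grab_frame("wrist")
for p in ([.5695,.1415,.034],[.583,-.0195,.024]): print(proj(d,p))
E
```

```text
[[-0.     0.956  0.294]
 [ 0.001  0.294 -0.956]
 [-1.     0.    -0.001]]
1.63 [0.57, 0.14, 0.1] [ 0.04  0.53  1.43 -0.    1.18 -1.59]
1.63 [0.583, -0.02, 0.03] [-0.24  0.61  1.5  -0.    1.03 -1.87]
1.63 [0.535, -0.15, 0.06] [-0.48  0.52  1.57 -0.    1.05 -2.12]
1.63 [0.555, -0.08, 0.05] [-0.35  0.54  1.56 -0.    1.04 -1.99]
-1.51 [0.57, 0.14, 0.1] [ 0.04  0.53  1.43 -0.    1.18  1.55]
-1.51 [0.583, -0.02, 0.03] [-0.24  0.61  1.5  -0.    1.03  1.27]
-1.51 [0.535, -0.15, 0.06] [-0.48  0.52  1.57 -0.    1.05  1.02]
-1.51 [0.555, -0.08, 0.05] [-0.35  0.54  1.56 -0.    1.04  1.16]
0.06 [0.57, 0.14, 0.1] [ 0.04  0.53  1.43 -0.    1.18 -0.02]
0.06 [0.583, -0.02, 0.03] [-0.24  0.61  1.5  -0.    1.03 -0.3 ]
0.06 [0.535, -0.15, 0.06] [-0.48  0.52  1.57 -0.    1.05 -0.55]
0.06 [0.555, -0.08, 0.05] [-0.35  0.54  1.56 -0.    1.04 -0.42]
3.21 [0.57, 0.14, 0.1] None
3.21 [0.583, -0.02, 0.03] [-0.24  0.61  1.5  -0.    1.03  2.84]
3.21 [0.535, -0.15, 0.06] [-0.48  0.52  1.57 -0.    1.05  2.59]
3.21 [0.555, -0.08, 0.05] [-0.35  0.54  1.56 -0.    1.04  2.73]
t3.73 pos [0.5697 0.1407 0.1101] F [-0.92 -0.14 -0.98] gap0.002
[[282.91597732 208.2073303 ]]
[[ 68.24289407 208.81747763]]
```

View pics/wrist1.png

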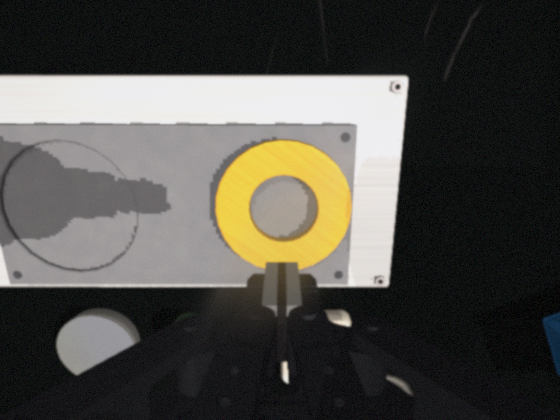

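The wrist view shows the ring at (284,205), predicted (283,208), and the recess at about (70,204), predicted (68,209). Both agree within 2-3 mm. I'll go down into the hole with a guard and then drag.

```bash
python3 - <<'E'
from h import *
print(env.movel([.5695,.141,.045],0.1)); st()
print(env.movel([.5695,.141,.0275],0.03,guard=5)); st()
u=(REC-np.array([.5695,.141]));L=np.linalg.norm(u);u/=L;print(L,u)
# drag most of the way, aiming 20mm short of centre for the finger
p=REC-u*40
print(env.movel([*p,.0275],0.04,guard=8)); st()
for n in("wrist","top"):
    d=eyes.grab_frame(n);cv2.imwrite(f"pics/{n}2.png",d["frame"][:,:,::-1])
E
```

```text
False
t4.68 pos [0.5699 0.141  0.0456] F [-0.02  0.07 -0.9 ] gap0.001
False
t5.42 pos [0.5696 0.141  0.0276] F [-0.11  0.41 -0.3 ] gap-0.003
0.16106675634655337 [ 0.08381618 -0.99648123]Traceback (most recent call last):
  File "<stdin>", line 7, in <module>
bench.MotionError: the arm cannot follow that straight line within its joint ranges
```

```bash
python3 - <<'E'
from h import *
s=monitor.sense();print(s["joints"].round(3), R.from_quat(s["ee_rot"]).as_matrix().round(3).tolist())
a=s["position"];b=np.array([*(REC+np.array([-.0838,.9965])*.04),.0275])
for f in np.linspace(0,1,9):
    q=kinematics.ik(a+(b-a)*f,s["ee_rot"]);print((a+(b-a)*f).round(3),None if q is None else q.round(3))
E
```

```text
[ 0.043  0.621  1.495 -0.     1.026 -1.591] [[0.0, -0.998, -0.064], [0.0, -0.064, 0.998], [-1.0, -0.0, -0.0]]
[0.57  0.141 0.028] [ 0.043  0.621  1.495 -0.     1.026 -1.591]
[0.571 0.126 0.028] [ 0.017  0.617  1.502  0.     1.022 -1.618]
[0.572 0.111 0.028] [-0.01   0.614  1.508  0.     1.02  -1.644]
[0.573 0.096 0.028] [-0.036  0.611  1.513  0.     1.018 -1.67 ]
[0.575 0.081 0.028] [-0.062  0.609  1.516  0.     1.016 -1.697]
[0.576 0.066 0.028] [-0.089  0.608  1.519  0.     1.015 -1.723]
[0.577 0.051 0.028] [-0.115  0.607  1.519  0.     1.015 -1.749]
[0.578 0.035 0.028] [-0.141  0.608  1.519  0.     1.015 -1.775]
[0.58  0.02  0.028] [-0.167  0.609  1.517  0.     1.016 -1.801]
```

The error was mine: I wrote an offset of 40 m instead of 0.040 m. The line itself is feasible.

```bash
python3 - <<'E'
from h import *
u=(REC-np.array([.5695,.141]));u/=np.linalg.norm(u)
p=REC-u*.02
r=env.movel([*p,.0275],0.035,guard=8); print(r); st()
for n in("wrist","top"):
    d=eyes.grab_frame(n);cv2.imwrite(f"pics/{n}2.png",d["frame"][:,:,::-1])
E
```

```text
False
t9.60 pos [5.813e-01 5.000e-04 2.750e-02] F [-0.54 -0.55 -0.91] gap-0.002
```

View pics/wrist2.png

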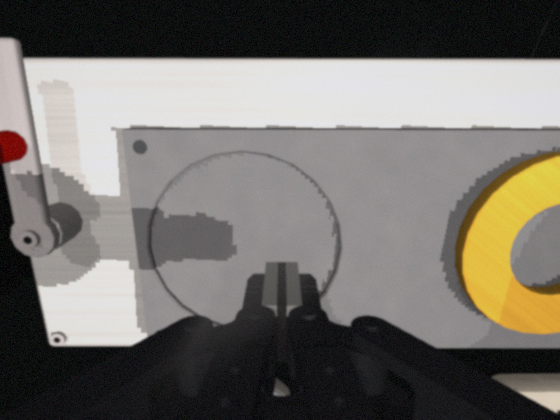

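View pics/top2.png

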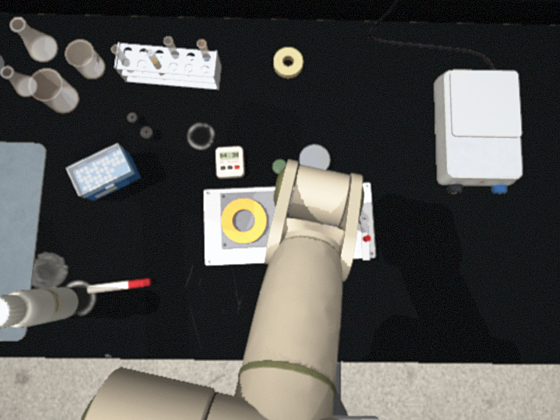

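The wrist and top views show the ring still at its start, near (540,250) in the wrist view and (244,220) in the top view. The fingertips passed over it without catching, so something about the tip height is wrong. I'll check that before moving again.

```bash
python3 - <<'E'
from h import *
s=st(); print(s["joints"].round(3))
w=eyes.grab_frame("wrist"); 
cv2.imwrite("pics/w3.png",cv2.resize(w["frame"][200:330,180:380,::-1],None,fx=4,fy=4,interpolation=cv2.INTER_CUBIC))
p=s["position"]
print("TCP proj",proj(w,p),"20mm behind",proj(w,p+[0,0,.02]))
print("ring proj z34",proj(w,[.5695,.141,.034]),"recess",proj(w,[*REC,.024]),"pivot",proj(w,[*PIV,.04]))
V=w["view"];print("cam",-V[:3,:3].T@V[:3,3]-p)
E
```

```text
t9.70 pos [5.813e-01 4.000e-04 2.750e-02] F [-0.04 -0.33 -0.47] gap-0.001
[-0.201  0.611  1.513 -0.     1.018 -1.835]
TCP proj [[282.2682149  249.48609893]] 20mm behind [[282.36860565 266.01714729]]
ring proj z34 [[561.09439072 249.25665922]] recess [[244.83505534 247.63055702]] pivot [[ 26.51295905 239.08492623]]
cam [-0.07493573 -0.00524852  0.17796572]
```

View pics/w3.png

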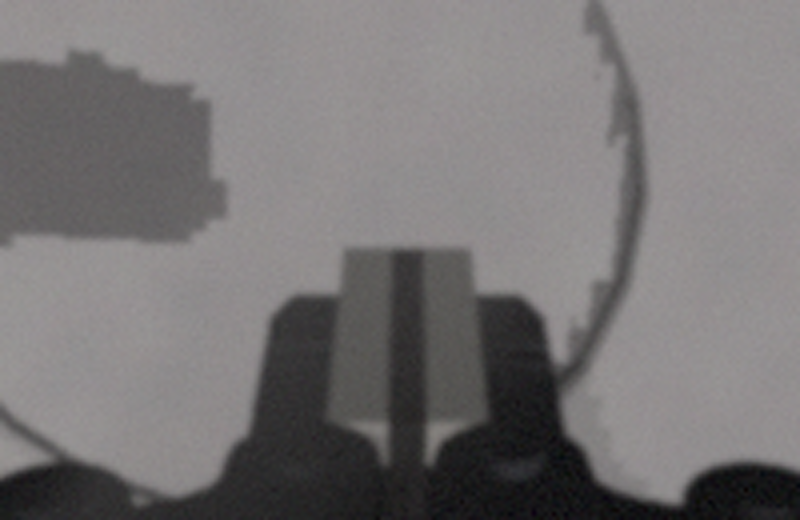

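The fingertip edge shows at (282,261), where the calibration puts the TCP at row 249, and its shadow is well detached. The tips look higher than the reported TCP. I'll check in the scene view.

```bash
python3 - <<'E'
from h import *
s=eyes.grab_frame("scene"); p=monitor.sense()["position"]
q=proj(s,[p,p+[0,0,.02],p+[0,0,.04],[p[0],p[1],.024]]);print(q)
im=s["frame"][150:330,200:400,::-1].copy(); im=cv2.resize(im,None,fx=4,fy=4,interpolation=cv2.INTER_CUBIC)[:600]
im=cv2.resize(s["frame"][150:298,200:396,::-1],None,fx=4,fy=4,interpolation=cv2.INTER_CUBIC)
for a in q[:3]: cv2.circle(im,(int((a[0]-200)*4+2),int((a[1]-150)*4+2)),3,(255,0,255),-1)
cv2.imwrite("pics/s3.png",im)
E
```

```text
[[282.27748897 256.32858243]
 [282.36320018 250.14335625]
 [282.45149868 243.77142273]
 [282.26274249 257.3927407 ]]
```

View pics/s3.png

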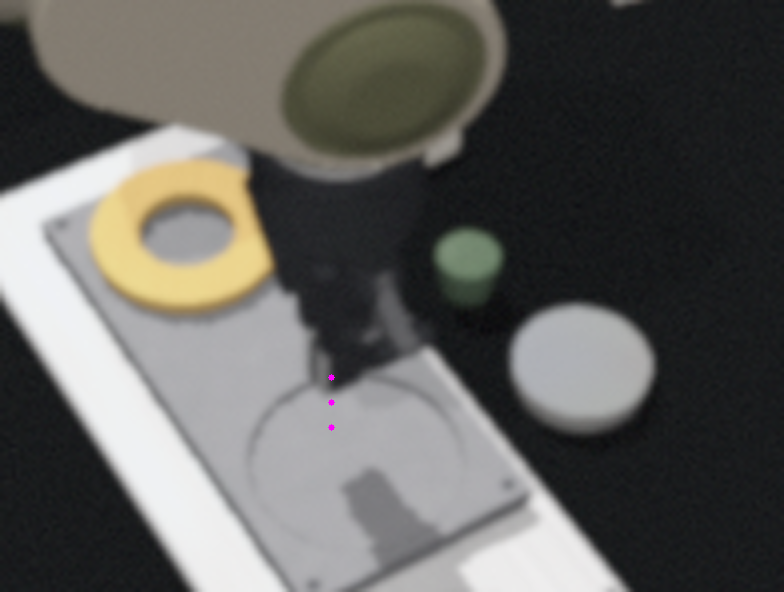

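The scene view shows the tips at crop (331,388), but the reported TCP projects to (331,427). The real tips are therefore roughly 30-45 mm above the reported TCP, with no sideways error. I'll measure this by touching the plate gently inside the ring hole, and treat the tool-length figure as wrong.

```bash
python3 - <<'E'
from h import *
p=monitor.sense()["position"]
env.movel([p[0],p[1],.045],.08); env.movel([.5695,.141,.045],.15); env.movel([.5695,.141,.026],.06); env.hold(.1); st()
z=.026; 
r=False
for i in range(4):
    z-=.01
    r=env.movel([.5695,.141,z],.02,guard=3); s=st()
    if r: break
s=eyes.grab_frame("scene"); cv2.imwrite("pics/s4.png",cv2.resize(s["frame"][150:298,180:376,::-1],None,fx=4,fy=4,interpolation=cv2.INTER_CUBIC))
E
```

```text
t11.82 pos [0.5697 0.141  0.0262] F [ 0.06 -0.92 -0.28] gap0.000
t12.47 pos [0.5695 0.141  0.016 ] F [ 0.27 -0.41 -0.01] gap-0.000
t13.12 pos [0.5696 0.141  0.006 ] F [-0.08 -0.61  0.72] gap-0.000
t13.78 pos [ 0.5695  0.141  -0.004 ] F [-0.05 -0.19  0.38] gap-0.001
t14.21 pos [ 0.5695  0.141  -0.0119] F [-1.43  0.37  6.14] gap-0.001
```

View pics/s4.png

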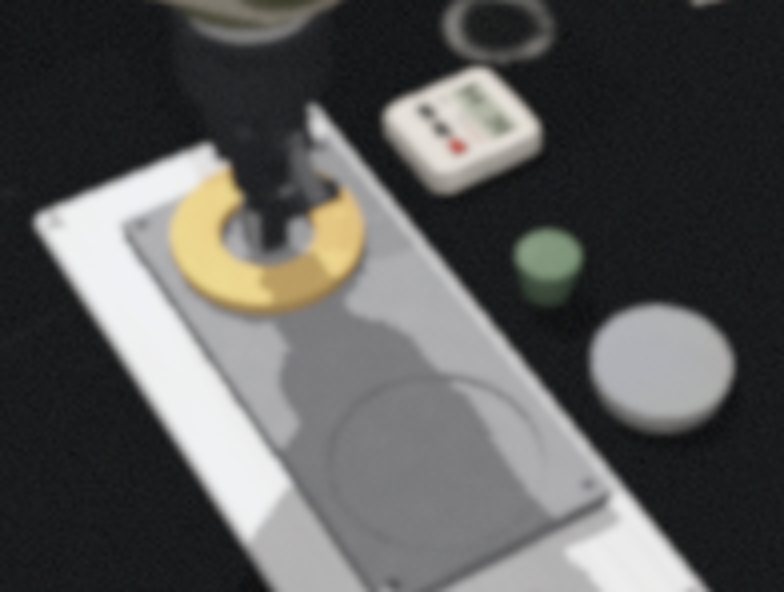

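Contact came at TCP z = -0.012, with the tips on the plate (z 0.024) inside the hole, so the tips sit 36 mm above the reported TCP. I'll back off 2.5 mm and drag.

```bash
echo 'OFF=-.036' >> h.py; python3 - <<'E'
from h import *
env.movel([.5695,.141,.0265+OFF],.03); env.hold(.1); st()
u=(REC-np.array([.5695,.141]));u/=np.linalg.norm(u)
for a in (.12,.03):
    r=env.movel([*(REC-u*a),.0265+OFF],0.04,guard=7); print(r); s=st()
    if r: break
for n in("wrist","scene"):
    d=eyes.grab_frame(n);cv2.imwrite(f"pics/{n}5.png",d["frame"][:,:,::-1])
E
```

```text
t14.61 pos [ 0.5693  0.141  -0.0097] F [-0.34 -0.    1.09] gap-0.002
False
t15.78 pos [ 0.573   0.1002 -0.0095] F [-1.05 -0.39 -0.72] gap-0.002
False
t18.18 pos [ 0.5805  0.0105 -0.0095] F [-0.44  1.03 -0.24] gap0.000
```

View pics/wrist5.png

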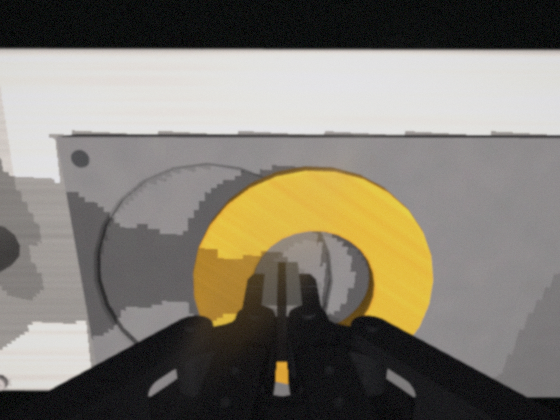

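View pics/scene5.png

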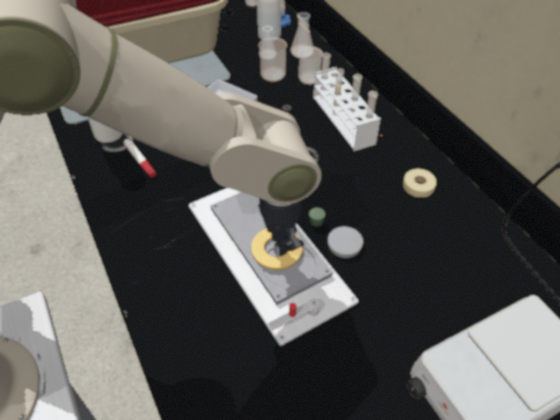

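The ring is dragging: it now spans columns 193-433 in the wrist view and overlaps the recess rim, whose left edge is at column 98 and top at row 164. Before the last push I'll check the sideways alignment from this picture.

```bash
python3 - <<'E'
from h import *
d=eyes.grab_frame("wrist"); f=d["frame"].astype(int)
t=np.linspace(0,2*np.pi,721)
def circ(c,r,z): return np.c_[c[0]+r*np.cos(t),c[1]+r*np.sin(t),0*t+z]
q=proj(d,circ(REC,.0515,.024)); print("REC pred top row",q[:,1].min(),"left col",q[:,0].min())
m=((f[...,0]>120)&(f[...,0]-f[...,2]>70)).astype(np.uint8)
c,_=cv2.findContours(m,cv2.RETR_EXTERNAL,cv2.CHAIN_APPROX_NONE);k=max(c,key=cv2.contourArea)[:,0]
k=k[k[:,1]<260]; print("ring top row",k[:,1].min(),k[:,0].min(),k[:,0].max())
# fit circle at z=.034 using outer contour points (unproject)
P=np.array([ray(d,u,v,.034)[:2] for u,v in k]); 
from scipy.optimize import least_squares
r=least_squares(lambda c:np.hypot(*(P-c).T)-.05,[.58,.02],loss="soft_l1",f_scale=.001);print("ring",r.x,np.abs(r.fun).max())
# recess rim: dark arc pts by eye
E_=[(98,262),(120,205),(160,175),(205,164),(240,167),(103,300),(130,340)]
P=np.array([ray(d,u,v,.024)[:2] for u,v in E_]);r=least_squares(lambda c:np.hypot(*(P-c).T)-.0515,REC);print("rec",r.x,(r.fun*1e3).round(1))
E
```

```text
REC pred top row 163.62625001937553 left col 95.06126182671942
ring top row 168 196 431
ring [0.58011061 0.02260082] 0.02422892221490566
rec [ 0.58315645 -0.0183628 ] [-0.1 -0.2 -0.2  0.1  0.3  0.4 -0.1]
```

```bash
python3 - <<'E'
from h import *
r=env.movel([.5829,-.018,.0265+OFF],.03,guard=6);print(r);st()
if not r:
    r=env.movel([.5837,-.038,.0265+OFF],.015,guard=5);print(r);st()
for n in("wrist","scene"):
    d=eyes.grab_frame(n);cv2.imwrite(f"pics/{n}6.png",d["frame"][:,:,::-1])
E
```

```text
False
t19.43 pos [ 0.583  -0.018  -0.0094] F [-0.55 -0.81 -0.67] gap-0.001
False
t20.92 pos [ 0.5837 -0.0377 -0.0095] F [ 0.3   3.52 -0.48] gap-0.004
```

View pics/wrist6.png

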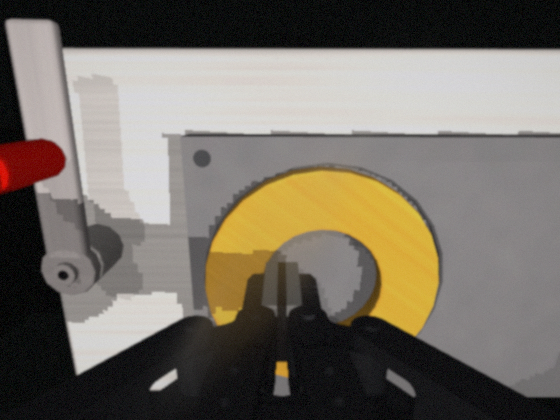

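The ring now nearly fills the recess. Its apparent width fell from 238 to 233 px, which is consistent with a 4 mm drop, and the rim is visible at column 440. I'll ease off, lift straight up and check from above.

```bash
python3 - <<'E'
from h import *
env.movel([.583,-.0305,.0265+OFF],.05); st()
env.movel([.583,-.0305,.05+OFF],.05); 
env.movel([.57,-.02,.16+OFF],.2); st()
d=eyes.grab_frame("wrist");cv2.imwrite("pics/wrist7.png",d["frame"][:,:,::-1])
np.savez("w7",f=d["frame"],m=d["mtx"],v=d["view"])
s=eyes.grab_frame("scene");cv2.imwrite("pics/scene7.png",cv2.resize(s["frame"][190:340,200:400,::-1],None,fx=4,fy=4,interpolation=cv2.INTER_CUBIC))
f=d["frame"].astype(int)
m=((f[...,0]>120)&(f[...,0]-f[...,2]>70)).astype(np.uint8)
c,h=cv2.findContours(m,cv2.RETR_CCOMP,cv2.CHAIN_APPROX_NONE);k=max(c,key=cv2.contourArea)[:,0]
from scipy.optimize import least_squares
hull=cv2.convexHull(k)[:,0]
for z in (.026,.028,.030,.032,.034):
    P=np.array([ray(d,u,v,z)[:2] for u,v in hull]);r=least_squares(lambda c:np.hypot(*(P-c[:2]).T)-c[2],[.58,-.02,.05],loss="soft_l1",f_scale=.0005);print(z,r.x.round(4),(np.abs(r.fun).max()*1e3).round(2))
E
```

```text
t21.32 pos [ 0.5831 -0.0304 -0.0094] F [-0.47  0.59  0.42] gap0.002
t22.64 pos [ 0.5694 -0.02    0.1227] F [ 0.46  0.68 -0.48] gap0.003
0.026 [ 0.5838 -0.0212  0.0504] 0.29
0.028 [ 0.5831 -0.0212  0.05  ] 0.29
0.03 [ 0.5825 -0.0212  0.0496] 0.28
0.032 [ 0.5818 -0.0213  0.0493] 0.28
0.034 [ 0.5812 -0.0213  0.0489] 0.28
```

View pics/wrist7.png

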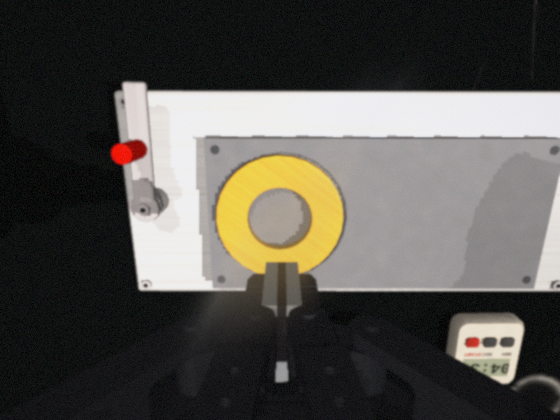

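View pics/scene7.png

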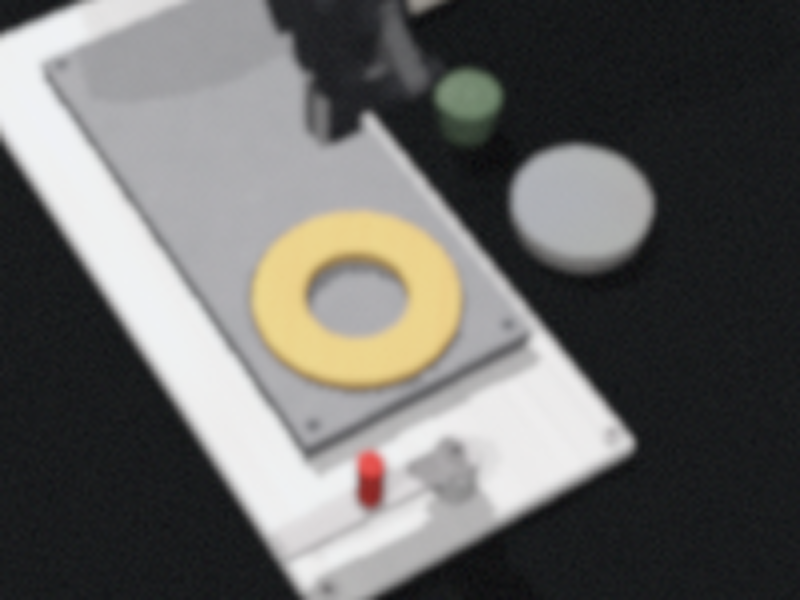

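```bash
python3 - <<'E'
from h import *
from scipy.optimize import least_squares
w=np.load("w7.npz")
p7=np.array([.5694,-.02,.1227]);p1=np.array([.5697,.1407,.1101])
V=w["v"].copy();C=-V[:3,:3].T@V[:3,3]+p1-p7;V1=V.copy();V1[:3,3]=-V[:3,:3]@C
for name,f,VV,zs in(("start",cv2.imread("pics/wrist1.png")[:,:,::-1],V1,(.032,.034,.036)),("now",w["f"],V,(.028,.03,.032,.034))):
    d=dict(mtx=w["m"],view=VV); f=f.astype(int)
    m=((f[...,0]>120)&(f[...,0]-f[...,2]>70)).astype(np.uint8)
    c,h=cv2.findContours(m,cv2.RETR_CCOMP,cv2.CHAIN_APPROX_NONE);k=max(c,key=cv2.contourArea)[:,0]
    hull=cv2.convexHull(k)[:,0];hull=hull[hull[:,1]<262]
    for z in zs:
        P=np.array([ray(d,u,v,z)[:2] for u,v in hull]);r=least_squares(lambda c:np.hypot(*(P-c[:2]).T)-c[2],[*P.mean(0),.05],loss="soft_l1",f_scale=.0005);print(name,z,r.x.round(4))
d=dict(mtx=w["m"],view=V)
# recess via screws in wrist7 
print("screws",[ray(d,*p,.024)[:2].round(4).tolist() for p in((215,150),(221,280),(555,150),(527,280))])
cv2.imwrite("pics/w7z.png",cv2.resize(w["f"][135:295,190:370,::-1],None,fx=3.7,fy=3.7,interpolation=cv2.INTER_CUBIC))
E
```

```text
start 0.032 [0.5703 0.1415 0.0499]
start 0.034 [0.5697 0.1415 0.0495]
start 0.036 [0.5691 0.1414 0.0491]
now 0.028 [ 0.5831 -0.0212  0.05  ]
now 0.03 [ 0.5824 -0.0212  0.0496]
now 0.032 [ 0.5818 -0.0213  0.0493]
now 0.034 [ 0.5811 -0.0213  0.0489]
screws [[0.5334, -0.0727], [0.6415, -0.0665], [0.5172, 0.1825], [0.6253, 0.1895]]
```

View pics/w7z.png

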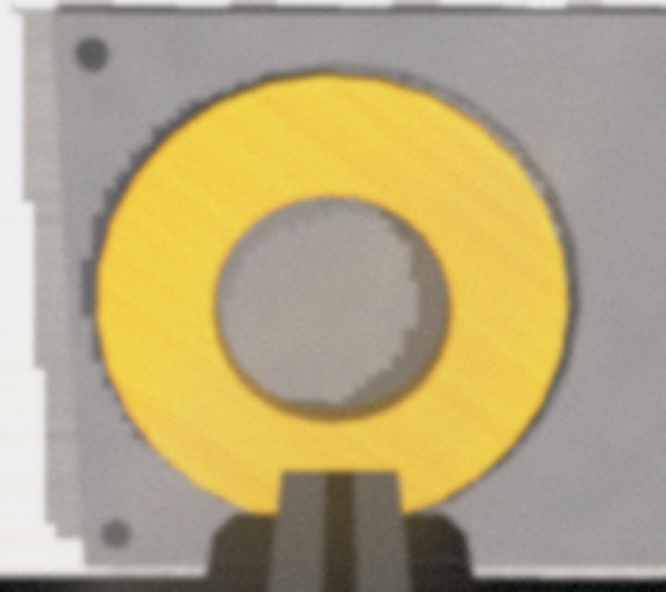

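The size check agrees with seating: the same mask fits radius 49.5 at z=0.034 at the start and 49.6 at z=0.030 now, so the ring is 4 mm lower. It is centred within play of the recess, and the rim gap shows all round. Next is the clip: I'll go in behind the post with shut fingers and follow the arc with guards.

```bash
cat >> h.py <<'E'
def clip_pose(phi,h=.0215,z=.048):
    u=-ax*np.cos(phi)+ay*np.sin(phi); t=ax*np.sin(phi)+ay*np.cos(phi)
    c=PIV+.045*u-h*t
    return [*c,z+OFF], quat(YAW+np.pi/2-phi)
E
python3 - <<'E'
from h import *
for ph in (-.15,.5,1.0,1.6):
    p,q=clip_pose(ph);j=kinematics.ik(p,q);print(np.round(p,3),None if j is None else j.round(2))
p,q=clip_pose(-.2,z=.12);env.reach(p,q)
p,q=clip_pose(-.2,z=.048);print(env.movel(p,.08,frame=q,guard=6));st()
for n in("wrist","scene"):
    d=eyes.grab_frame(n);cv2.imwrite(f"pics/{n}8.png",d["frame"][:,:,::-1] if n=="wrist" else cv2.resize(d["frame"][190:340,200:400,::-1],None,fx=4,fy=4,interpolation=cv2.INTER_CUBIC))
E
```

```text
[ 0.539 -0.154  0.012] [-0.49  0.6   1.59 -0.    0.96 -2.27]
[ 0.529 -0.124  0.012] [-0.45  0.56  1.65 -0.    0.93 -1.58]
[ 0.535 -0.1    0.012] [-0.4   0.57  1.64 -0.    0.93 -1.04]
[ 0.555 -0.08   0.012] [-0.35  0.6   1.59 -0.    0.96 -0.39]
False
t24.43 pos [ 0.541  -0.1565  0.0125] F [0.3  0.06 0.23] gap0.003
```

View pics/wrist8.png

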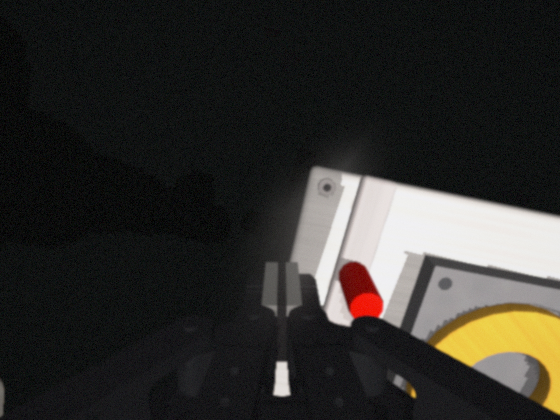

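View pics/scene8.png

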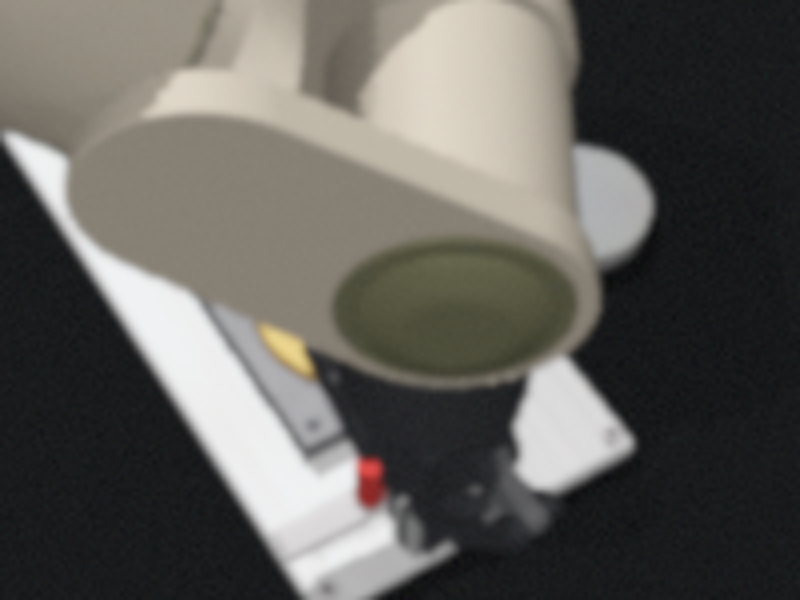

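The finger is standing behind the post with a clear gap: post at (360,285), tips at (282,265) in the wrist view. Now I'll follow the arc.

```bash
python3 - <<'E'
from h import *
for ph in np.linspace(-.1,1.0,7):
    p,q=clip_pose(ph);r=env.movel(p,.04,frame=q,guard=6);s=st()
    if r: print("GUARD",ph);break
for n in("wrist","scene"):
    d=eyes.grab_frame(n);cv2.imwrite(f"pics/{n}9.png",d["frame"][:,:,::-1] if n=="wrist" else cv2.resize(d["frame"][190:340,200:400,::-1],None,fx=4,fy=4,interpolation=cv2.INTER_CUBIC))
E
```

```text
t24.80 pos [ 0.5377 -0.1524  0.0123] F [ 0.64  0.78 -1.03] gap-0.003
t25.18 pos [ 0.5333 -0.1446  0.0122] F [ 0.09 -0.55  0.19] gap-0.002
t25.55 pos [ 0.5303 -0.136   0.0121] F [-0.78 -0.15 -0.25] gap-0.001
t25.93 pos [ 0.5288 -0.127   0.012 ] F [ 0.04 -0.36 -0.39] gap-0.003
t26.30 pos [ 0.5291 -0.1179  0.012 ] F [-0.57 -0.31  0.15] gap-0.002
t26.68 pos [ 0.531  -0.1089  0.012 ] F [-0.57 -0.13  0.46] gap0.002
t27.05 pos [ 0.5345 -0.1005  0.012 ] F [-0.07 -0.53  0.18] gap0.002
```

View pics/wrist9.png

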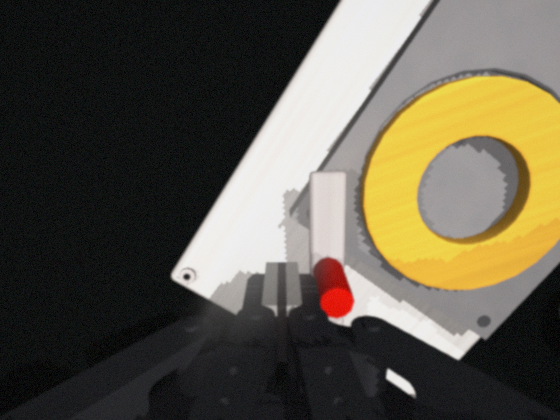

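View pics/scene9.png

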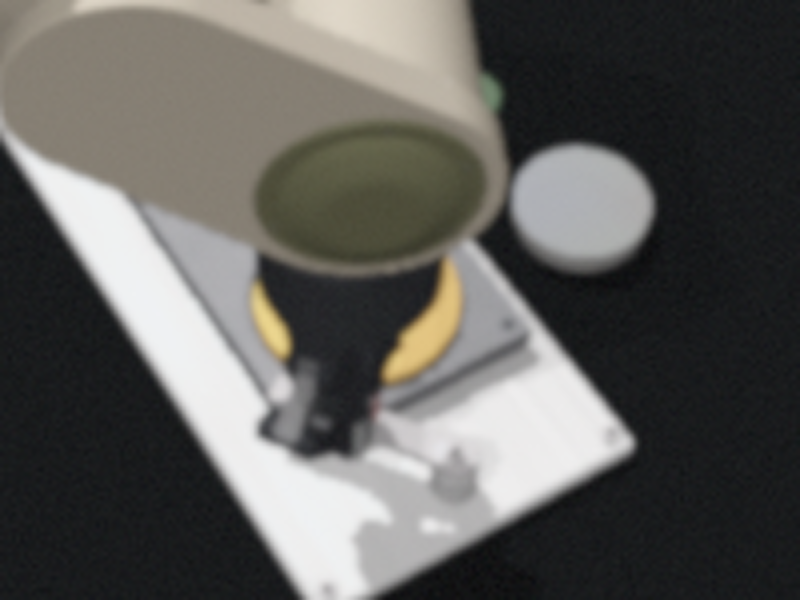

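The clip is moving with the finger and its bar is now heading over the ring. I'll continue until I feel the end stop.

```bash
python3 - <<'E'
from h import *
for ph in (1.2,1.4,1.55,1.65,1.75,1.85):
    p,q=clip_pose(ph);r=env.movel(p,.03 if ph<1.5 else .015,frame=q,guard=5);s=st()
    F=s["contact_force"]
    if r: print("GUARD",ph);break
    if np.linalg.norm(F[:2])>4: print("stop F",ph);break
for n in("wrist","scene"):
    d=eyes.grab_frame(n);cv2.imwrite(f"pics/{n}10.png",d["frame"][:,:,::-1] if n=="wrist" else cv2.resize(d["frame"][190:340,200:400,::-1],None,fx=4,fy=4,interpolation=cv2.INTER_CUBIC))
E
```

```text
t27.63 pos [ 0.54   -0.0922  0.012 ] F [ 0.78 -0.7  -0.31] gap0.001
t28.12 pos [ 0.5471 -0.0852  0.012 ] F [ 0.18  0.19 -0.34] gap-0.003
t28.77 pos [ 0.5532 -0.0808  0.012 ] F [-0.08 -0.79 -0.01] gap-0.002
t29.07 pos [ 0.5553 -0.079   0.0115] F [-1.99  0.21  2.67] gap-0.003
GUARD 1.65
```

View pics/wrist10.png

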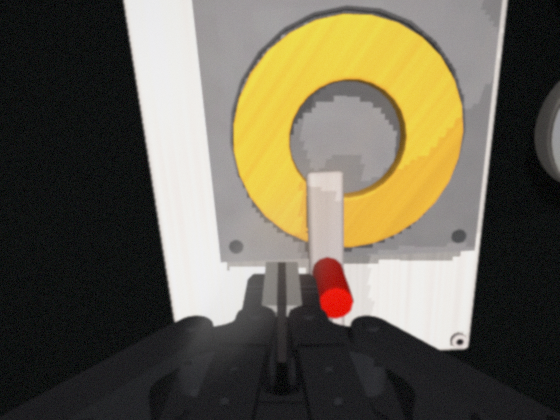

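The guard tripped close to the expected end angle. I'll retract away from the post, lift and measure the clip angle.

```bash
python3 - <<'E'
from h import *
p=monitor.sense()["position"]
b=p.copy();b[:2]-=ax*.02;env.movel(b,.06);st()
b[2]=.13+OFF;env.movel(b,.2)
env.reach([.52,.10,.17+OFF],quat(YAW+np.pi/2));st()
d=eyes.grab_frame("wrist");cv2.imwrite("pics/wrist11.png",d["frame"][:,:,::-1])
s=eyes.grab_frame("scene");cv2.imwrite("pics/scene11.png",cv2.resize(s["frame"][190:340,200:400,::-1],None,fx=4,fy=4,interpolation=cv2.INTER_CUBIC))
f=s["frame"].astype(int);m=(f[...,0]>130)&(f[...,1]<70)&(f[...,2]<70)
ys,xs=np.nonzero(m);k=(ys>200)&(xs>200)&(xs<400);print("post px",xs[k].mean(),ys[k].mean(),ys[k].min(),ys[k].max())
for a in(1.4,1.5,1.57):
    print(a,proj(s,[*(PIV+.045*(-ax*np.cos(a)+ay*np.sin(a))),.068]),proj(s,[*(PIV+.045*(-ax*np.cos(a)+ay*np.sin(a))),.053]))
E
```

```text
t29.66 pos [ 0.5356 -0.0803  0.0116] F [-0.28 -0.08 -0.41] gap0.004
t31.40 pos [0.5198 0.0996 0.1332] F [-0.03 -0.68  0.16] gap0.001
post px 300.56666666666666 281.8 278 285
1.4 [[296.91031947 278.37603347]] [[296.6700531  283.01641502]]
1.5 [[298.8622763  277.07071804]] [[298.59952095 281.71756864]]
1.57 [[300.31490829 276.26190707]] [[300.0354087  280.91270958]]
```

View pics/scene11.png

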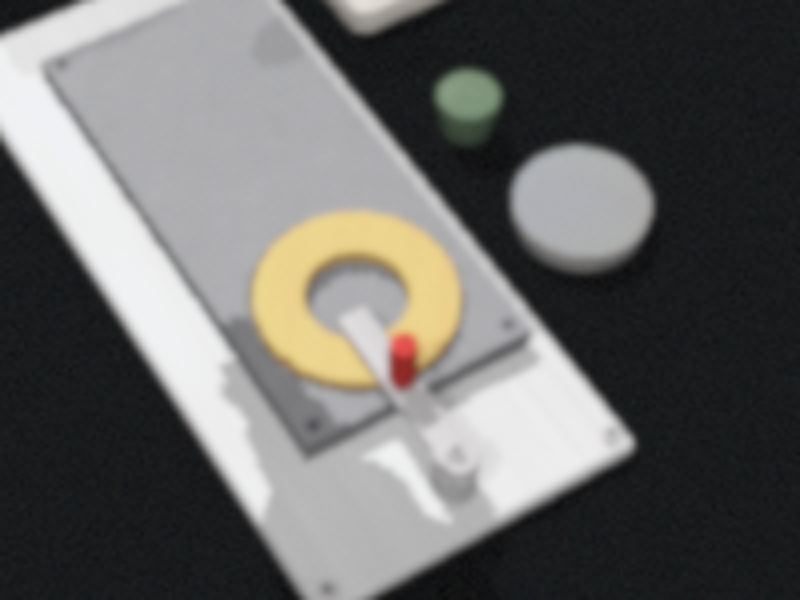

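View pics/wrist11.png

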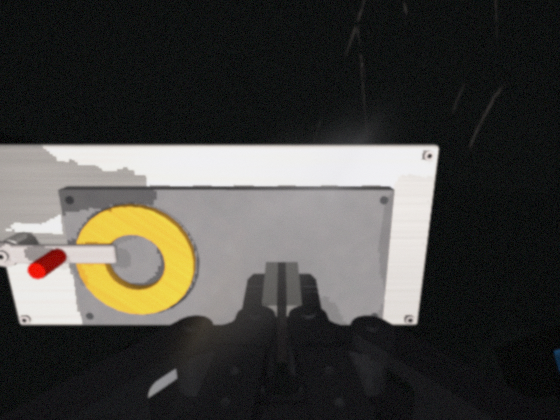

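The clip bar lies over the ring, looking parallel to the base's long edge (wrist rows 253-256; scene post at column 300.6, predicted 300.3 for 1.57). I'll measure the bar direction more precisely.

```bash
python3 - <<'E'
from h import *
env.set_joints([-1.2,*monitor.sense()["joints"][1:]]) if False else None
d=eyes.grab_frame("wrist");s=eyes.grab_frame("scene");t=eyes.grab_frame("top")
cv2.imwrite("pics/wz12.png",cv2.resize(d["frame"][180:330,0:200,::-1],None,fx=4,fy=4,interpolation=cv2.INTER_CUBIC))
cv2.imwrite("pics/tz12.png",cv2.resize(t["frame"][150:275,195:385,::-1],None,fx=4,fy=4,interpolation=cv2.INTER_CUBIC))
E
```

```text
(no output)
```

View pics/wz12.png

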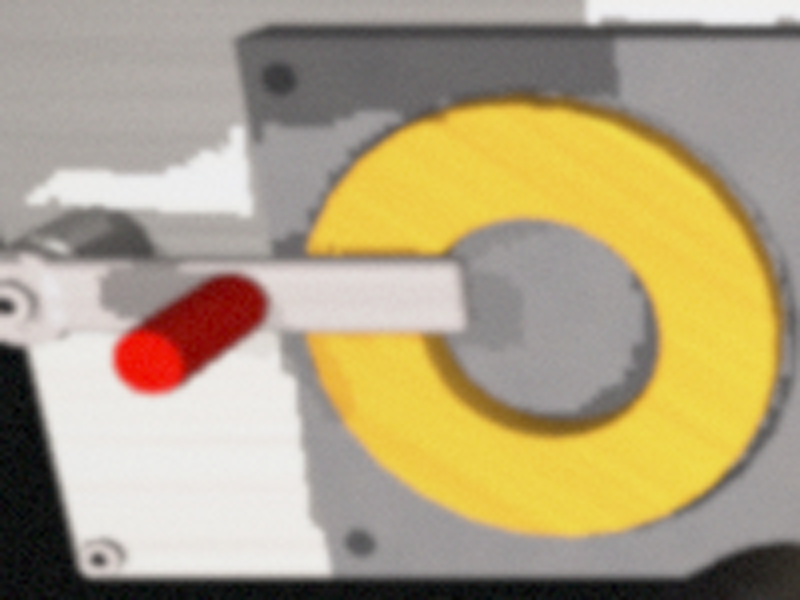

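View pics/tz12.png

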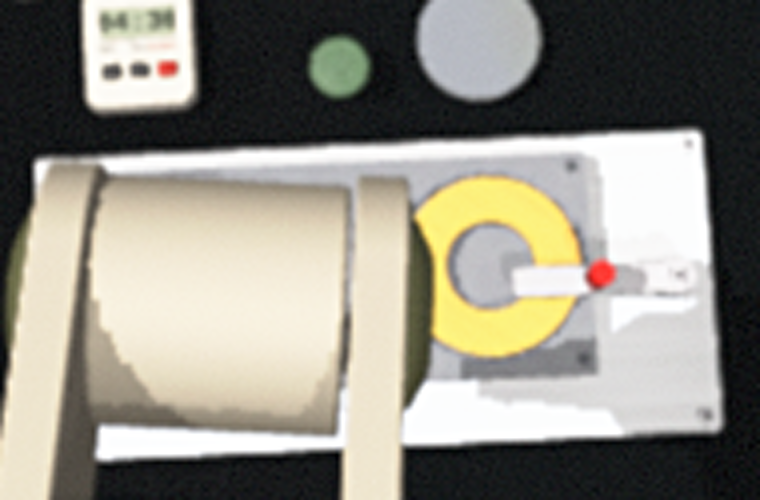

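```bash
python3 - <<'E'
from h import *
d=eyes.grab_frame("wrist")
W=lambda cx,cy:((cx+.5)/4-.5,180+(cy+.5)/4-.5)
def ang(a,b,z):
    A=ray(d,*W(*a),z);B=ray(d,*W(*b),z);v=(B-A)[:2];return np.arctan2(-v[0],v[1])
print("bar up",ang((60,258),(455,261),.038),"bar lo",ang((285,330),(463,333),.038),"plate",ang((275,28),(800,36),.024),"base lower edge",ang((85,578),(690,579),.01))
s=st()
E
```

```text
bar up 0.05425113777601899 bar lo 0.043976844670621185 plate 0.04677379961373133 base lower edge 0.06053502657791826
t31.70 pos [0.52   0.0997 0.1339] F [ 0.43 -0.1   0.71] gap0.001
```

The bar direction is 0.044-0.054 against a base yaw of about 0.06, so it is fully closed within measuring error. The trip force was ambiguous, so I'll confirm the stop with one more gentle push.

```bash
python3 - <<'E'
from h import *
p,q=clip_pose(1.57,h=.045,z=.13);env.reach(p,q)
p,q=clip_pose(1.57,h=.040,z=.052);env.movel(p,.12,frame=q,guard=8);env.hold(.1);st()
p,q=clip_pose(1.57,h=.026,z=.052);print(env.movel(p,.05,frame=q,guard=8))
for h in (.023,.021,.019,.017,.015):
    p,q=clip_pose(1.57,h=h,z=.052);r=env.movel(p,.012,frame=q,guard=7);s=st()
    if r or abs(s["contact_force"][0])>6: print("stop",r,h);break
d=eyes.grab_frame("wrist");cv2.imwrite("pics/wrist13.png",d["frame"][:,:,::-1])
p=monitor.sense()["position"];b=p.copy();b[:2]-=ax*.02;env.movel(b,.06)
b[2]=.13+OFF;env.movel(b,.2)
env.reach([.50,.12,.20+OFF],quat(YAW+np.pi/2));st()
d=eyes.grab_frame("wrist");cv2.imwrite("pics/wrist14.png",d["frame"][:,:,::-1])
t=eyes.grab_frame("top");cv2.imwrite("pics/top14.png",cv2.resize(t["frame"][135:275,195:385,::-1],None,fx=4,fy=4,interpolation=cv2.INTER_CUBIC))
s=eyes.grab_frame("scene");cv2.imwrite("pics/scene14.png",cv2.resize(s["frame"][170:340,180:400,::-1],None,fx=3.5,fy=3.5,interpolation=cv2.INTER_CUBIC))
E
```

```text
t33.73 pos [ 0.5362 -0.0816  0.0169] F [-0.27  0.21  0.89] gap-0.003
False
t34.56 pos [ 0.5526 -0.0804  0.016 ] F [-0.17 -0.04  0.4 ] gap0.000
t34.88 pos [ 0.5547 -0.0802  0.016 ] F [-0.46 -0.35 -0.19] gap0.000
t35.19 pos [ 0.5558 -0.0801  0.0158] F [-3.9  -0.32  1.62] gap0.004
t35.40 pos [ 0.5554 -0.0799  0.0153] F [-3.24 -0.53  3.11] gap0.002
stop True 0.017
t37.58 pos [0.4999 0.1196 0.163 ] F [-0.57 -0.3  -1.11] gap0.002
```

View pics/scene14.png

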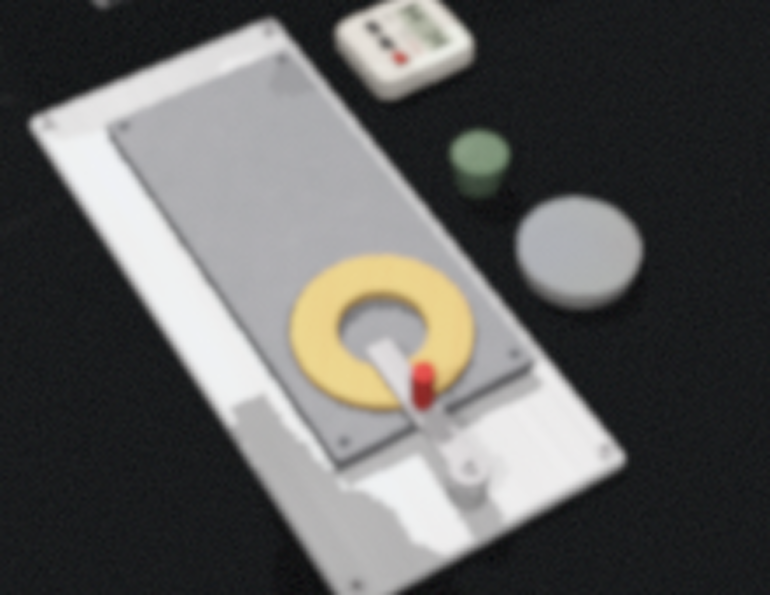

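View pics/top14.png

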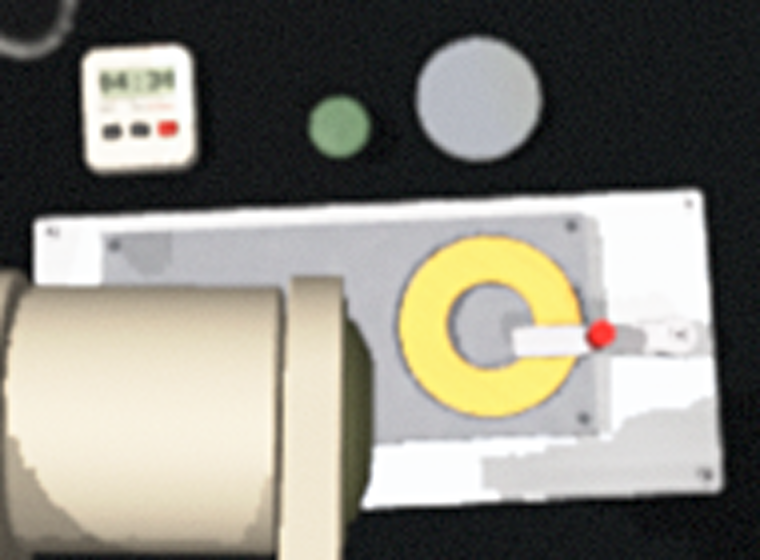

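The push met firm resistance at the same place (x ≈ 0.5555), so that is the stop. The timer, stopper and dish sit at the same pixels as at the start, (140,108), (339,127) and (479,99) in the top crop, and the robot is clear of everything.

```bash
python3 - <<'E'
from h import *
st(); print(job.hand_in())
E
```

```text
t37.73 pos [0.5    0.1194 0.1634] F [0.38 0.7  0.43] gap0.001
the job is handed in; nothing more can be done
None
```

The brass ring is lying in the recess and the clip is closed over it. I handed in at about 38 s, with the robot clear of everything.

- **Ring:** I slid it with shut fingertips in its hole, without lifting it. The force guards did not trip, and I read about 3.5 N when the push stopped. The drop itself shows only in the pictures: the ring looks about 4 mm lower and centred in the recess to about 1.6 mm, against 1.5 mm play. I had no direct feel of it.
- **Clip:** I pushed it round by the red post until it resisted. A second push stopped at the same place, x ≈ 0.5555. The bar measures parallel to the base to about 0.02 rad.
- **Bystanders:** The timer, stopper and petri dish are at the same pixels as in the first picture.

**What disagreed:**
- **Tip height:** The real fingertips sit about 36 mm above the reported tool point. My first drag passed over the ring without touching it. I found the offset by touching the plate gently inside the hole (about 6 N) and corrected for it.
- **Mistyped line:** One line had a 40 m offset; it was refused and nothing moved.
- **Stop force:** The pushes against the clip stop also showed 1.6 to 3 N upward on the tool, which I did not explain.

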